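Shut the bench centrifuge, switch it on and hold its short-spin key

TASK

Run a short spin on the small bench centrifuge: with your fingertips push its lid right down shut, then switch it on by pressing down the raised near end of the rocker switch, and then press the round key down and keep it held down; finish while still holding it down. Work strictly in that order, leave the long narrow key (lid release) alone, and do not disturb the jar, tin and beaker standing in front of the machine; nothing is to be picked up.

Things in the scene. Friction and masses are not known exactly. Their poses are not given: they have to be found in the camera images.
- centrifuge: Small white bench centrifuge, fixed, 240 (x) x 190 (y) mm. Origin: centre of underside. x points to its back (away from robot), y to its left, z up. In front a flat panel, 55 mm above the worktop, with a row of controls 76.5 mm in front of the origin: rocker at y = +57 mm; round key and long key at y = +2 and -55 mm, in either order. Behind, under the lid, a bowl, rim 95 mm high.
- lid (a joint): Angle of the flat round grey lid, rad: 0 = shut, grows as it opens (starts 0.35 to 0.7). 152 mm in diameter, 14 mm thick; hinge line along the machine's y, 114 mm behind its origin, 98 mm above the worktop; front edge (robot side) 153 mm from the hinge. Shut, its flat top is 110 mm above the worktop. Stiff hinge: stays where left, 1 to 2 N near the front edge moves it.
- lid_hinge (a point): Middle of the lid's hinge line; turns with the lid: x along the lid away from its front edge, y along the hinge line.
- lid_front (a point): Point on the lid's flat top, on its middle line, 140 mm from the hinge and 13 mm inside the front edge; moves with the lid.
- rocker (a joint): Angle of the black rocker switch, rad: 0 = off (near end, on the robot side, raised; starts so), 0.4 = on (near end fully down). Turns about the machine's y; stays where left, about 2 N at its end moves it. Two wings in a shallow V, 46 mm along the machine's x, 25 mm wide, in a black frame whose top is 59.5 mm above the worktop.
- rocker_near_end (a point): Top of the rocker's near wing, 3 mm inside its outer edge; moves with it: about 74 mm above the worktop when off, 66 mm when on (then the near wing lies level).
- rocker_pivot (a point): Middle of the rocker on its axis, 63 mm above the worktop; axes as the machine's. The near wing runs from here to 23 mm towards the machine's front.
- round_key_base: Black round collar (38 mm diameter, 3 mm high) of the round key; origin at its centre on the control panel, 55 mm above the worktop; axes as the machine's. It carries the round white key.
- round_key (a joint): Travel of the round key (short spin), m: 0 = up, 0.006 = fully down. Springs back when let go; needs about 1 N to start and 5 N to be held fully down.
- round_key_top (a point): Centre of the flat top of the round white key, 30 mm in diameter, 69 mm above the worktop when up; moves with the key.
- long_key (a joint): Travel of the long narrow key (lid release), m: 0 = up, 0.006 = fully down; a spring key like the round one. Not to be pressed.
- long_key_top (a point): Centre of the flat top of the long narrow white key, 48 mm along the machine's x and 16 mm wide, 69 mm above the worktop when up.
- sample_jar_0: Loose sample jar with a red cap, 56 mm in diameter, 76 mm high, origin at the centre of its underside; a bystander in front of the machine.
- moisture_tin_2: Loose open shallow metal tin, 60 mm in diameter, 26 mm high, origin at the centre of its underside; a bystander.
- beaker_100: Loose small glass beaker, 55 mm in diameter, 70 mm high, origin at the centre of its underside; a bystander.

How it is judged:
By the outcome, as a careful person would: the job done as asked, in the order asked, and still so for the second after the job is handed in, while the arm keeps its last pose, push and grip.
It also fails if it takes over 38 s, if anything falls off the work surface, if the arm or the gripper's body presses on something with over 40 N, if the wrist force passes 120 N, or if a joint passes its speed limit or range.

ROBOT

A 6-joint arm with a two-finger parallel gripper is mounted at the origin on a cart in front of the work surface, level with it; the furniture and walls round the work are solid. World frame = base frame: x ahead of the robot, y to its left, z up, the work surface at z = 0. Lengths are in m, angles in rad, forces in N, time in s.
With the tool pointing down it reaches from about 0.3 to 0.875 m from the base axis. Payload 6.4 kg.
Tool frame: the origin (TCP) lies midway between the tips of the shut fingers; the grasp point (between the pads) lies ctrl.grip_depth behind it (ctrl.grip_depth is the distance from the TCP to the grasp point, in m); x points along the fingers, y is the direction in which the jaws open and shut, and the axes are right-handed (so a half turn about x gives the same grasp; the last joint's range is limited). The gripper opens to 85 mm and grips with 20 to 120 N. Pads are 22 mm wide; open, the fingers measure 114 mm over their backs; the gripper's body (76 mm by 85 mm) begins 54 mm behind the grasp point. The pads swing forward as they close: fully open they stand 13 mm farther back than shut.
Start: joints at [-1.376, 0.181, 1.607, -0, 1.354, -0.206], TCP at [0.224, -0.529, 0.231] pointing down, gripper open.
Joint ranges: [-2.99, 2.99], [-0.89, 2.07], [0.3, 2.58], [-1.14, 4.28], [0, 2.63], [-3.12, 3.12]. Speed limits (rad/s): [2.57, 2.57, 3.01, 3.14, 3.14, 3.14].

INTERFACE

Orientations are given as a unit quaternion [w, x, y, z].
In Python, from bench import ctrl gives the robot as it stands.
- The arm moves only by the shell command python3 -m creep 'ROWS'. ROWS is text: rows parted by semicolons, each of 7 numbers parted by spaces: the opening, from 0 (shut) to 1 (fully open), then the shift along the tool's x, y, z in cm, then the turn, a rotation vector about the tool's x, y, z in rad. In form: claw x y z ax ay az; .... A call has 1 to 10 rows; each row shifts and turns the pose as measured when the row begins, along the tool's axes as they then stand; what a row does not reach is not made up. A row lasts 1/8 s, in which the tool goes at most 62.5 mm and 10.7 degrees, less where a joint would pass 70% of its speed; a pose out of reach is approached as far as the arm can. A call with a gripper value outside its range is refused whole. The fingers move at their own pace and stop on an object; the grip force is fixed at half the most. Time passes only in rows, so rows that do not move let the fingers close. It gives the time, the measured TCP pose, the force and the opening at its end, in the units of the state.
- ctrl.get_obs(): the state, without advancing time (a new reading comes with each control period).
- ctrl.camera(name): name is "scene" or "side" or "wrist"; returns (picture, depth): 420x560x3 uint8, blue, green, red; 420x560 float32, m along the optical axis (not along the pixel's ray), 0 where there is no reading.
- ctrl.calibration(name): a dict with "mtx" (3x3 intrinsics, pixels), "distortion" ([k1, k2, p1, p2, k3] as OpenCV has them; the pictures are not rectified), "R" (3x3) and "t" (3): a world point X has camera coordinates R X + t; the wrist camera has in their place "tool_from_camera" (4x4, takes a point from camera to tool coordinates, whose origin is the TCP and whose axes are the tool frame's). Camera axes: x right, y down, z forward; pixel columns grow to the right and rows downward; lengths in m; the calibration is good to about 2 mm. A picture is of the moment at which its call begins: read the wrist's pose just before it. calibration takes no time and is no camera call.
- ctrl.hand_in(): hands the job in, once; it reports no verdict.
Trained networks look in the newest picture that a camera, given by its name, has taken for a name from the list of things; names that differ only in an ending like _2 or _b are one class to them, and where a whole thing is asked for, a point or a joint stands for the part that bears it (a point fixed in the world has none). Each returns a list of dicts, best first, with "confidence" (0 to 1); they miss things now and then, are a little off and sometimes report something else, mostly with a low value. They report only what shows in the picture. A call takes as long as a camera call.
- ctrl.find_in(query, camera): "rect" ([left, top, right, bottom] in pixels, round what is visible of it).
The state is a dict: "time_s": time; "q": joint angles; "dq": joint speeds; "joint_efforts": joint torques, N m; "eef_pos": TCP position; "eef_rot": TCP orientation; "wrist_force": force on the tool from outside, world axes, zero at the start; "torque": the same for the moment, N m; "opening": opening from 0.0 (shut) to 1.0 (fully open).
Only numpy, scipy, OpenCV 4.12 (cv2) and the standard library are available. Lean on these libraries where they do the work, as an engineer would, in place of code of your own. Each camera call takes 0.05 s, during which the arm holds its last target.

## Working session

There is one attempt and no reset: what is moved stays moved. The work goes in short steps, Python scripts to look and compute and a shell command to move; the robot and the scene stay as the last step left them, time stands still between calls to the robot, and variables do not carry over. Pictures are saved under pics/ and viewed, and the job is handed in when it is done.

```bash
ls; mkdir -p pics; python3 - <<'E'
from bench import ctrl
import cv2
o=ctrl.get_obs(); print({k:o[k] for k in('time_s','eef_pos','eef_rot','opening','wrist_force')}, ctrl.grip_depth)
for n in('scene','side'):
    p,d=ctrl.camera(n); cv2.imwrite(f'pics/{n}0.png',p)
    c=ctrl.calibration(n); print(n,c['mtx'],c['R'],c['t'],c['distortion'])
E
```

```text
pics
{'time_s': 0.0, 'eef_pos': array([ 0.22424412, -0.52885647,  0.23035881]), 'eef_rot': array([-0.14012521, -0.69295498, -0.14138182,  0.69295707]), 'opening': 0.9967948699538286, 'wrist_force': array([ 0.85500546, -0.57209629,  0.03884159])} 0.0187
scene [[513.55679458   0.         280.30440238]
 [  0.         513.55679458 204.30550706]
 [  0.           0.           1.        ]] [[-0.77708689 -0.62918823  0.01606646]
 [-0.45632565  0.54564256 -0.70288058]
 [ 0.43347764 -0.55353082 -0.71112641]] [0.42862831 0.3441207  0.70445421] [-0.18731811  0.          0.          0.          0.        ]
side [[510.22387602   0.         284.40340344]
 [  0.         510.22387602 213.1408056 ]
 [  0.           0.           1.        ]] [[ 0.99929517  0.03419844 -0.01548004]
 [ 0.00379217 -0.50223003 -0.86472575]
 [-0.03734682  0.86405756 -0.50200573]] [-0.52668283  0.08126294  0.96565255] [0.00894661 0.         0.         0.         0.        ]
```

View pics/scene0.png

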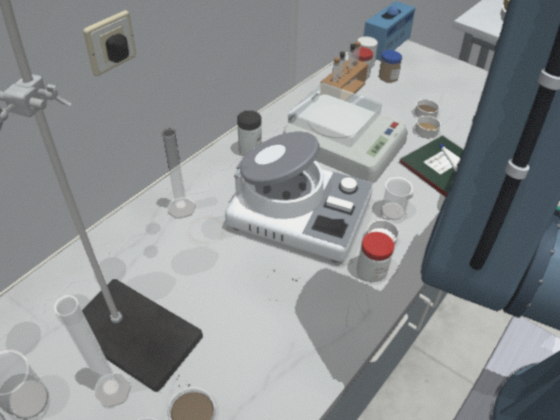

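View pics/side0.png

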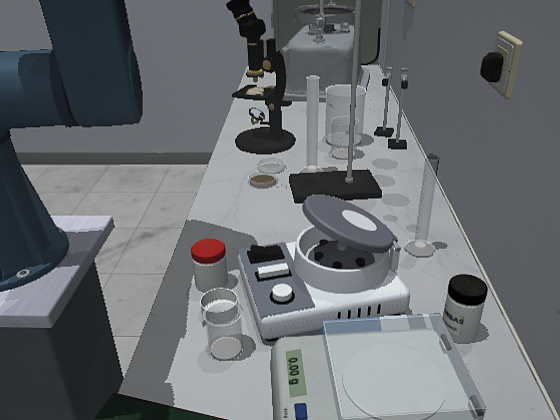

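```bash
cat > h.py <<'E'
import numpy as np, cv2
from bench import ctrl
def ray(n,u,v,z):
    c=ctrl.calibration(n)
    x=cv2.undistortPoints(np.array([[[u,v]]],float),c['mtx'],np.array(c['distortion'])).ravel()
    return c['R'].T@(np.array([x[0]*z,x[1]*z,z])-c['t'])
def onplane(n,u,v,h):
    a=ray(n,u,v,0.0);b=ray(n,u,v,1.0);s=(h-a[2])/(b[2]-a[2]);return a+s*(b-a)
def proj(n,X):
    c=ctrl.calibration(n)
    return cv2.projectPoints(np.array(X,float).reshape(-1,1,3),cv2.Rodrigues(c['R'])[0],c['t'],c['mtx'],np.array(c['distortion']))[0].reshape(-1,2)
E
python3 - <<'E'
from h import *
P={};D={}
for n in('scene','side'):
    P[n],D[n]=ctrl.camera(n)
    for q in('centrifuge','round_key_top','long_key_top','rocker_pivot','lid','sample_jar_0','moisture_tin_2','beaker_100'):
        r=ctrl.find_in(q,n)
        for e in r[:2]:
            b=e['rect'];u=(b[0]+b[2])/2;v=(b[1]+b[3])/2
            z=D[n][int(v),int(u)]
            print(n,q,round(e['confidence'],2),np.round(b,1),ray(n,u,v,z).round(4))
cv2.imwrite('pics/c1.png',cv2.resize(P['scene'][120:290,220:420],None,fx=3.5,fy=3.5,interpolation=cv2.INTER_CUBIC))
cv2.imwrite('pics/c2.png',cv2.resize(P['side'][180:360,180:420],None,fx=3.3,fy=3.3,interpolation=cv2.INTER_CUBIC))
np.savez('d.npz',scene=D['scene'],side=D['side'])
E
```

```text
scene centrifuge 0.72 [326.  196.1 352.9 212. ] [ 0.5077 -0.1163  0.0703]
scene centrifuge 0.62 [225.9 131.1 371.5 264. ] [ 0.5746 -0.0806  0.0717]
scene round_key_top 0.7 [341.7 178.2 353.8 190. ] [ 0.5257 -0.1709  0.0705]
scene long_key_top 0.5 [327.7 194.7 352.9 214. ] [ 0.5064 -0.1173  0.0697]
scene rocker_pivot 0.86 [226.7 133.2 369.4 265.6] [ 0.5603 -0.0586  0.0928]
scene rocker_pivot 0.74 [237.2 129.3 320.4 187.1] [ 0.6195 -0.0759  0.1451]
scene lid 0.83 [236.9 132.3 320.3 187.9] [ 0.617  -0.0722  0.1445]
scene sample_jar_0 0.74 [358.2 231.1 394.  282.1] [ 0.3892 -0.0519  0.0723]
scene moisture_tin_2 0.81 [365.9 218.2 399.3 245.2] [ 0.434  -0.1693  0.001 ]
scene beaker_100 0.97 [383.5 175.  411.3 217.1] [ 0.4366 -0.2082  0.0667]
scene beaker_100 0.68 [237.  128.9 318.2 184.1] [ 0.627  -0.0818  0.1412]
side centrifuge 0.59 [238.1 194.3 408.8 340.7] [ 0.5922 -0.1565  0.0937]
side round_key_top 0.84 [271.  281.  295.8 299.7] [ 0.5327 -0.1772  0.0664]
side long_key_top 0.66 [259.4 260.4 290.1 279.2] [ 0.5173 -0.1274  0.0672]
side long_key_top 0.35 [269.2 286.4 293.3 305.6] [ 0.53   -0.1901  0.0662]
side rocker_pivot 0.92 [236.8 195.8 409.  343.5] [ 0.5914 -0.1576  0.0906]
side lid 0.56 [301.6 197.7 400.1 255.9] [ 0.6332 -0.1207  0.1431]
side sample_jar_0 0.93 [191.4 239.4 226.6 291.2] [ 0.4085 -0.1038  0.0577]
side sample_jar_0 0.6 [256.6 262.5 287.3 280.2] [ 0.5131 -0.1312  0.067 ]
side moisture_tin_2 0.65 [200.9 287.8 238.  310.6] [ 0.424  -0.1223  0.0026]
side moisture_tin_2 0.6 [257.5 259.7 289.1 282.1] [ 0.5152 -0.1307  0.0675]
side beaker_100 0.84 [201.8 296.5 243.5 361.7] [ 0.4523 -0.2553  0.061 ]
side beaker_100 0.49 [191.7 240.8 225.1 291.2] [ 0.4071 -0.1024  0.0553]
```

View pics/c1.png

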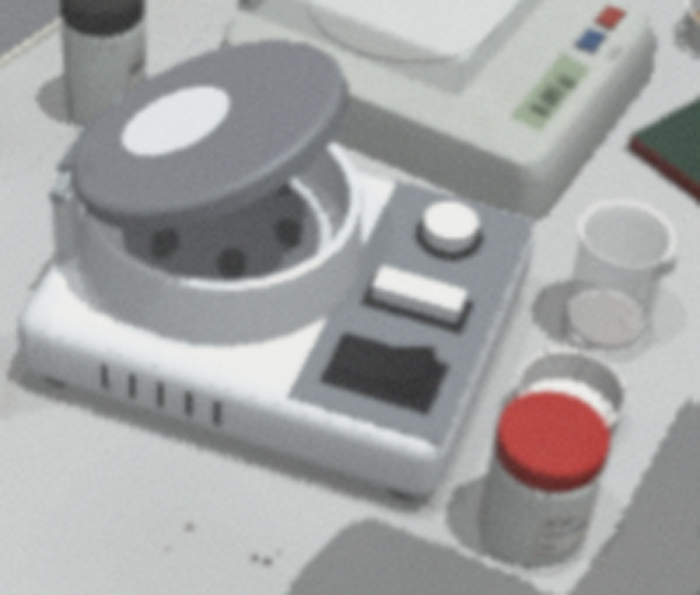

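View pics/c2.png

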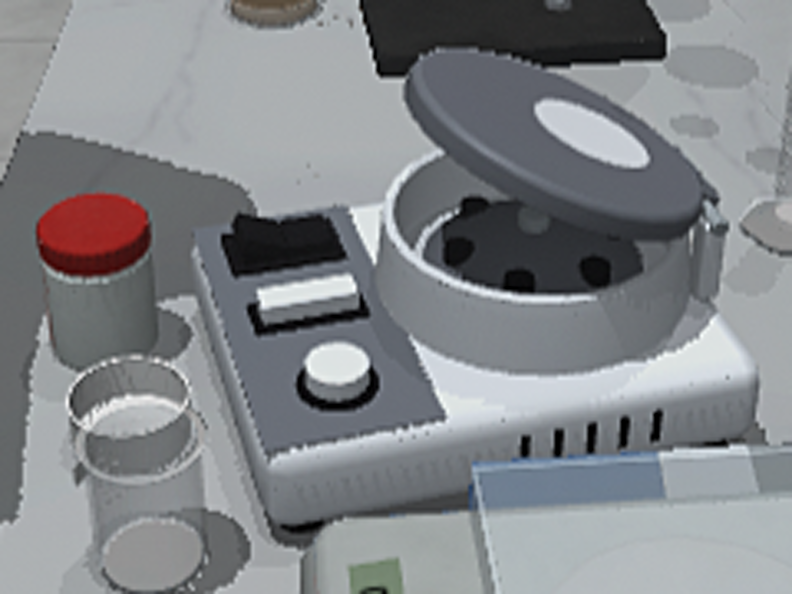

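```bash
python3 - <<'E'
from h import *
a=lambda x,y:('scene',220+x/3.5,120+y/3.5)
b=lambda x,y:('side',180+x/3.3,180+y/3.3)
for nm,pt,h in [('round',a(450,225),.069),('round',b(337,364),.069),('long',a(422,292),.069),('long',b(308,297),.069),
 ('panel FR',a(530,228),.055),('FL',a(435,445),.055),('BL',a(292,397),.055),('BR',a(395,182),.055),('FL',b(195,232),.055),('FR',b(272,460),.055),('BR',b(443,418),.055),('BL',b(345,206),.055),
 ('jar top',a(553,438),.076),('jar',b(94,232),.076),('beaker',a(627,243),.07),('beaker',b(130,395),.07),('rockframe FL',a(430,412),.0595),('BL',a(322,376),.0595),('BR',a(350,337),.0595),('FR?',a(447,365),.0595)]:
    print(nm,pt[0],onplane(*pt,h).round(4))
D=np.load('d.npz')
for n in('scene','side'):
    d=D[n];vs,us=np.mgrid[125:240,235:410]
    c=ctrl.calibration(n)
    x=cv2.undistortPoints(np.stack([us.ravel(),vs.ravel()],1).astype(float)[:,None],c['mtx'],np.array(c['distortion']))[:,0]
    z=d[125:240,235:410].ravel()
    X=(np.c_[x*z[:,None],z]-c['t'])@c['R']
    m=(X[:,2]>.122)&(X[:,2]<.24)&(X[:,0]>.5)&(X[:,0]<.75)&(X[:,1]>-.2)&(X[:,1]<.05)&(z>0)
    X=X[m]; 
    for k in range(4):
        A=np.c_[X[:,:2],np.ones(len(X))]; s=np.linalg.lstsq(A,X[:,2],rcond=None)[0]; r=X[:,2]-A@s; X=X[abs(r)<max(.004,np.std(r)*1.5)]
    g=np.hypot(s[0],s[1]);print(n,len(X),s,'angle',np.arctan(g),'dir',np.degrees(np.arctan2(-s[1],-s[0])),'min/max',X.min(0),X.max(0),X.mean(0),r.std())
E
```

```text
round scene [ 0.525  -0.1729  0.069 ]
round side [ 0.5309 -0.1804  0.069 ]
long scene [ 0.5077 -0.1202  0.069 ]
long side [ 0.5152 -0.1304  0.069 ]
panel FR scene [ 0.4962 -0.2136  0.055 ]
FL scene [ 0.449  -0.0482  0.055 ]
BL scene [ 0.5229 -0.0281  0.055 ]
BR scene [ 0.5764 -0.1962  0.055 ]
FL side [ 0.4523 -0.056   0.055 ]
FR side [ 0.5046 -0.2283  0.055 ]
BR side [ 0.5783 -0.1999  0.055 ]
BL side [ 0.5292 -0.0308  0.055 ]
jar top scene [ 0.3987 -0.0725  0.076 ]
jar side [ 0.4066 -0.0873  0.076 ]
beaker scene [ 0.4418 -0.223   0.07  ]
beaker side [ 0.4411 -0.2044  0.07  ]
rockframe FL scene [ 0.4613 -0.061   0.0595]
BL scene [ 0.5175 -0.0459  0.0595]
BR scene [ 0.5225 -0.0772  0.0595]
FR? scene [ 0.4725 -0.0931  0.0595]
scene 2384 [-0.41673793 -0.13352885  0.39287343] angle 0.4125007943011306 dir 17.766208301788673 min/max [ 0.55960746 -0.16109567  0.12200942] [ 0.68815146 -0.01205105  0.17188888] [ 0.6185644  -0.08454228  0.14639158] 0.0011450438449615327
side 2070 [-0.41597928 -0.12201339  0.39238937] angle 0.4090518052463772 dir 16.347258801003633 min/max [ 0.56282306 -0.16357028  0.12200778] [ 0.68423735 -0.01546239  0.16930822] [ 0.62018764 -0.09819211  0.14639082] 0.000919599691561465
```

```bash
cat > fit.py <<'E'
from h import *
from scipy.optimize import least_squares
# machine yaw from panel / keys ; model points
a=lambda x,y:(220+x/3.5,120+y/3.5)
b=lambda x,y:(180+x/3.3,180+y/3.3)
M={'round':(-.0765,-.055,.069),'long':(-.0765,.002,.069)}
obs={'scene':[('round',a(450,225)),('long',a(422,292))],'side':[('round',b(337,364)),('long',b(308,297))]}
lines=[('yaw from keys')]
for n in obs:
    p=[onplane(n,*o[1],.069) for o in obs[n]]
    d=p[1]-p[0]; print(n,'keys dist',np.hypot(*d[:2]),'yaw',np.degrees(np.arctan2(-d[0],d[1])))
def f(x,ns):
    r=[]
    c,s=np.cos(x[2]),np.sin(x[2])
    for n in ns:
        for k,uv in obs[n]:
            m=M[k]; X=[x[0]+c*m[0]-s*m[1],x[1]+s*m[0]+c*m[1],m[2]]
            r+=list(proj(n,X)[0]-uv)
    return np.array(r)
for ns in (['scene'],['side'],['scene','side']):
    s=least_squares(f,[.58,-.1,.3],args=(ns,));print(ns,s.x.round(4),np.degrees(s.x[2]),s.fun.round(1))
E
python3 fit.py
```

```text
scene keys dist 0.05551101685806119 yaw 18.166022633119386
side keys dist 0.05238811457262083 yaw 17.41397904297395
['scene'] [ 0.5807 -0.0974  0.3195] 18.306340514757554 [ 0.1 -0.3 -0.1  0.3]
['side'] [ 0.5887 -0.1077  0.2916] 16.705565072655904 [ 0.2  0.9 -0.2 -1. ]
['scene', 'side'] [ 0.5859 -0.1032  0.3062] 17.546774771892537 [-0.3 -2.6 -0.8 -2.4 -0.9 -0.7 -1.6 -2.3]
```

```bash
cat > pose.py <<'E'
from h import *
from scipy.spatial.transform import Rotation as R
import sys
def rot(): 
    q=ctrl.get_obs()['eef_rot']; return R.from_quat([q[1],q[2],q[3],q[0]])
def togo(tx,ty,tz,yaw=None):
    """print shift in tool cm, and tool rotvec to vertical tool with y-axis along given yaw (deg)"""
    o=ctrl.get_obs();r=rot();d=np.array([tx,ty,tz])-o['eef_pos']
    print('t',o['time_s'],'pos',o['eef_pos'].round(4),'F',o['wrist_force'].round(2),'op',round(o['opening'],3))
    print('axes x',r.as_matrix()[:,0].round(3),'y',r.as_matrix()[:,1].round(3))
    print('tool shift cm',(r.inv().apply(d)*100).round(2))
    if yaw is not None:
        best=None
        for k in(0,180):
            y=np.array([np.cos(np.radians(yaw+k)),np.sin(np.radians(yaw+k)),0]);x=np.array([0,0,-1.])
            rv=(r.inv()*R.from_matrix(np.c_[x,y,np.cross(x,y)])).as_rotvec()
            if best is None or np.linalg.norm(rv)<np.linalg.norm(best):best=rv
        print('rotvec',best.round(3))
if __name__=='__main__': togo(*map(float,sys.argv[1:]))
E
python3 -c "
from bench import ctrl
print(ctrl.calibration('wrist'))"
python3 pose.py .47 -.13 .33 107.5; python3 pose.py .47 -.13 .33 17.5
```

```text
{'mtx': array([[299.02039591,   0.        , 280.39562069],
       [  0.        , 299.02039591, 210.26953952],
       [  0.        ,   0.        ,   1.        ]]), 'distortion': array([-0.03386357,  0.        ,  0.        ,  0.        ,  0.        ]), 'tool_from_camera': array([[-5.17006398e-04, -2.80193062e-01,  9.59943530e-01,
        -1.42388600e-01],
       [ 9.99999699e-01, -6.99754453e-04,  3.34332062e-04,
        -1.02802409e-04],
       [ 5.78047236e-04,  9.59943414e-01,  2.80193339e-01,
        -7.14111083e-02],
       [ 0.00000000e+00,  0.00000000e+00,  0.00000000e+00,
         1.00000000e+00]])}
t 1.0 pos [ 0.2244 -0.5294  0.2313] F [-0.32  0.63  0.54] op 0.999
axes x [ 0.  0. -1.] y [ 0.39  -0.921 -0.   ]
tool shift cm [ -9.87 -27.19 -38.2 ]
rotvec [ 0.095 -0.     0.   ]
t 1.0 pos [ 0.2244 -0.5294  0.2313] F [-0.32  0.63  0.54] op 0.999
axes x [ 0.  0. -1.] y [ 0.39  -0.921 -0.   ]
tool shift cm [ -9.87 -27.19 -38.2 ]
rotvec [-1.475 -0.     0.   ]
```

```bash
python3 -m creep '0 -6 0 0 0 0 0; 0 -2 -3.3 -4.8 0.02 0 0; 0 -1 -3.4 -4.8 0.02 0 0; 0 0 -3.4 -4.8 0.02 0 0; 0 0 -3.4 -4.8 0.02 0 0; 0 0 -3.4 -4.8 0.015 0 0; 0 0 -3.4 -4.8 0 0 0; 0 0 -3.4 -4.8 0 0 0'; python3 pose.py .47 -.13 .33 107.5
```

```text
time_s: 2.0
eef_pos: [0.4663, -0.1876, 0.3259]
eef_rot: [0.104, 0.701, 0.102, -0.698]
wrist_force: [-0.0, -1.4, 0.2]
opening: 0.002
t 2.0 pos [ 0.4663 -0.1876  0.3259] F [-0.01 -1.39  0.16] op 0.002
axes x [ 0.005 -0.002 -1.   ] y [ 0.289 -0.957  0.004]
tool shift cm [-0.42 -5.4  -2.02]
rotvec [-0.012 -0.004 -0.004]
```

```bash
python3 -m creep '0 0 -4.5 -1 0 0 0; 0 0 0 0 0 0 0'; python3 - <<'E'
from h import *
from pose import rot
o=ctrl.get_obs();R0=rot().as_matrix()
p,d=ctrl.camera('wrist');cv2.imwrite('pics/w1.png',p)
np.savez('w1.npz',p=o['eef_pos'],R=R0,d=d);print(o['eef_pos'])
E
```

```text
time_s: 2.25
eef_pos: [0.4645, -0.1368, 0.3258]
eef_rot: [0.106, 0.701, 0.105, -0.697]
wrist_force: [0.2, -0.5, 0.6]
opening: -0.002
[ 0.46449347 -0.13682902  0.32578677]
```

View pics/w1.png

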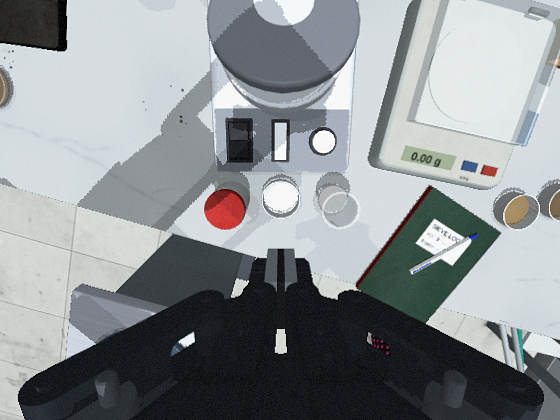

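```bash
python3 - <<'E'
from h import *
im=cv2.imread('pics/w1.png')
cv2.imwrite('pics/w1c.png',cv2.resize(im[90:230,195:375],None,fx=4.3,fy=4.3,interpolation=cv2.INTER_CUBIC))
E
```

```text
(no output)
```

View pics/w1c.png

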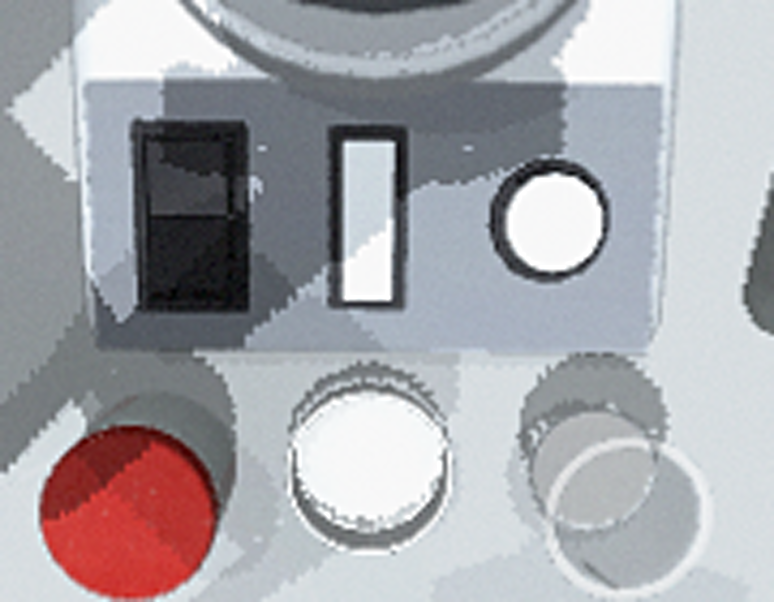

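```bash
cat > wr.py <<'E'
from h import *
from scipy.optimize import least_squares
W=np.load('w1.npz');c=ctrl.calibration('wrist');T=c['tool_from_camera']
Rw=W['R']@T[:3,:3];tw=W['R']@T[:3,3]+W['p']
def wproj(X):
    Y=(np.array(X).reshape(-1,3)-tw)@Rw
    return cv2.projectPoints(Y.reshape(-1,1,3),np.zeros(3),np.zeros(3),c['mtx'],np.array(c['distortion']))[0].reshape(-1,2)
def wplane(u,v,h):
    x=cv2.undistortPoints(np.array([[[u,v]]],float),c['mtx'],np.array(c['distortion'])).ravel()
    r=Rw@np.array([x[0],x[1],1]);return tw+r*(h-tw[2])/r[2]
if __name__=='__main__':
    e=lambda x,y:(195+x/4.3,90+y/4.3)
    M=[((-.0765,-.055,.069),e(556,220)),((-.0765,.002,.069),e(368,221)),((-.0765,.057,.0595),e(191,215))]
    def f(x):
        k,s=np.cos(x[2]),np.sin(x[2]);r=[]
        for m,uv in M: r+=list(wproj([x[0]+k*m[0]-s*m[1],x[1]+s*m[0]+k*m[1],m[2]])[0]-uv)
        return np.array(r)
    s=least_squares(f,[.58,-.1,.3]);x=s.x;print(x.round(4),np.degrees(x[2]),s.fun.round(1))
    k,q=np.cos(x[2]),np.sin(x[2])
    for nm,m in dict(round=(-.0765,-.055),long=(-.0765,.002),rockernear=(-.0965,.057),lid128=(.114-.128,0),lid140=(-.026,0)).items():
        print(nm,round(x[0]+k*m[0]-q*m[1],4),round(x[1]+q*m[0]+k*m[1],4))
    for nm,p,h in(('jar',(129,512),.076),('tin',(370,470),.026),('beaker',(628,518),.07),('BL',(83,80),.055),('BR',(663,83),.055),('FL',(97,348),.055),('FR',(650,352),.055)):
        print(nm,wplane(*e(*p),h).round(4))
    print('tip px',wproj(W['p']), 'depth round/long',[W['d'][141,324],W['d'][141,281]],[( (np.array(wplane(u,141,.069))-tw)@Rw)[2] for u in(324,281)])
E
python3 wr.py
```

```text
[ 0.5868 -0.1032  0.2899] 16.60901443144657 [-0.1  0.2  0.1 -0.5  0.   0.2]
round 0.5293 -0.1778
long 0.513 -0.1231
rockernear 0.4781 -0.0762
lid128 0.5734 -0.1072
lid140 0.5619 -0.1106
jar [ 0.4042 -0.0772  0.076 ]
tin [ 0.4281 -0.1502  0.026 ]
beaker [ 0.4476 -0.2311  0.07  ]
BL [ 0.5266 -0.0276  0.055 ]
BR [ 0.5782 -0.1978  0.055 ]
FL [ 0.4477 -0.0517  0.055 ]
FR [ 0.4991 -0.2229  0.055 ]
tip px [[280.58552452 264.88289745]] depth round/long [np.float32(0.39111835), np.float32(0.38838372)] [np.float64(0.38987367713037746), np.float64(0.3896832293899162)]
```

```bash
python3 pose.py .569 -.1085 .20 106.6
```

```text
t 2.3 pos [ 0.4646 -0.1383  0.3258] F [-0.43  0.34 -0.34] op 0.002
axes x [ 0.006 -0.002 -1.   ] y [ 0.294 -0.956  0.004]
tool shift cm [ 12.63   0.17 -10.8 ]
rotvec [ 0.008 -0.005 -0.004]
```

```bash
python3 -m creep '0 2 0.1 -5.4 0.008 -0.005 -0.004; 0 3 0.1 -5.4 0 0 0; 0 5 0 0 0 0 0; 0 2.5 0 0 0 0 0;0 0 0 0 0 0 0'; python3 pose.py .569 -.1085 .17 106.6
```

```text
time_s: 2.92
eef_pos: [0.5735, -0.1169, 0.199]
eef_rot: [0.101, 0.701, 0.097, -0.699]
wrist_force: [0.6, 0.6, 0.4]
opening: 0.003
t 2.925 pos [ 0.5735 -0.1169  0.199 ] F [0.55 0.57 0.37] op 0.003
axes x [ 0.004 -0.005 -1.   ] y [ 0.278 -0.96   0.006]
tool shift cm [ 2.9  -0.95  0.2 ]
rotvec [-0.008 -0.003 -0.006]
```

```bash
python3 -m creep '0 1.5 -0.9 0.2 0 0 0; 0 1.5 0 0 0 -0.003 -0.006; 0 1.2 0 0 0 0 0; 0 1.2 0 0 0 0 0; 0 1.2 0 0 0 0 0'; python3 pose.py .565 -.1085 .11 106.6
```

```text
time_s: 3.55
eef_pos: [0.5712, -0.1115, 0.1337]
eef_rot: [0.1, 0.702, 0.097, -0.698]
wrist_force: [0.6, 0.3, 0.7]
opening: 0.001
t 3.55 pos [ 0.5712 -0.1115  0.1337] F [0.62 0.32 0.7 ] op 0.001
axes x [ 0.006 -0.004 -1.   ] y [ 0.276 -0.961  0.005]
tool shift cm [ 2.36 -0.47  0.53]
rotvec [-0.01  -0.005 -0.005]
```

```bash
python3 -m creep '0 1 0 0 0 0 0; 0 0.8 0 0 0 0 0'; python3 pose.py .565 -.1085 .11 106.6
```

```text
time_s: 3.8
eef_pos: [0.5711, -0.1114, 0.114]
eef_rot: [0.1, 0.702, 0.097, -0.698]
wrist_force: [-0.2, 0.7, 0.7]
opening: -0.002
t 3.8 pos [ 0.5711 -0.1114  0.114 ] F [-0.24  0.65  0.73] op -0.002
axes x [ 0.006 -0.003 -1.   ] y [ 0.276 -0.961  0.005]
tool shift cm [ 0.4  -0.45  0.51]
rotvec [-0.01  -0.005 -0.005]
```

```bash
python3 -m creep '0 0.4 0 0 0 0 0; 0 0.3 0 0 0 0 0; 0 0.3 0 0 0 0 0;0 0.3 0 0 0 0 0'; python3 - <<'E'
from h import *
p,d=ctrl.camera('side');cv2.imwrite('pics/s2.png',cv2.resize(p[130:350,180:440],None,fx=2.7,fy=2.7,interpolation=cv2.INTER_CUBIC))
E
```

```text
time_s: 4.3
eef_pos: [0.5711, -0.1116, 0.1094]
eef_rot: [0.101, 0.701, 0.097, -0.699]
wrist_force: [-11.2, 3.6, 22.2]
opening: -0.001
```

View pics/s2.png

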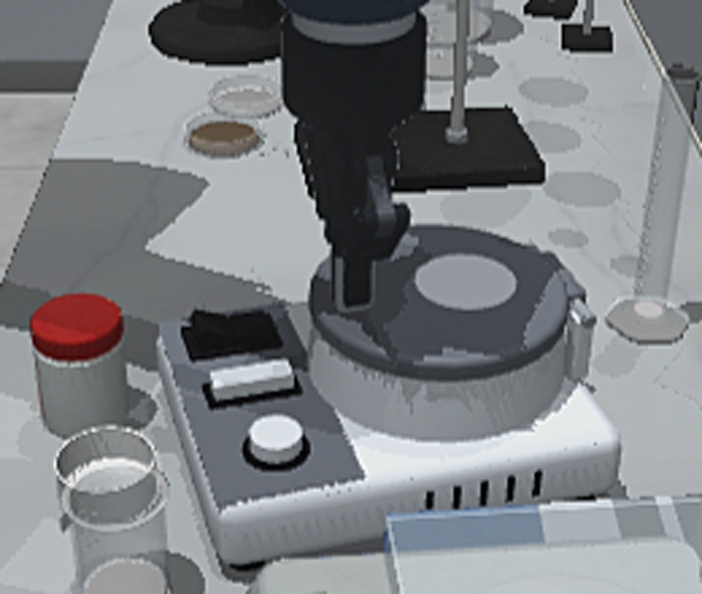

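```bash
python3 -m creep '0 -1.5 0 0 0 0 0; 0 -1.5 0 0 -0.01 -0.005 -0.005;0 0 0 0 0 0 0'; python3 pose.py .4781 -.0762 .10 106.6
```

```text
time_s: 4.72
eef_pos: [0.5722, -0.1116, 0.1422]
eef_rot: [0.104, 0.7, 0.102, -0.699]
wrist_force: [0.2, -1.0, 0.5]
opening: -0.001
t 4.725 pos [ 0.5722 -0.1116  0.1422] F [ 0.21 -0.97  0.53] op -0.001
axes x [ 0.001 -0.002 -1.   ] y [ 0.288 -0.958  0.002]
tool shift cm [ 4.21 -6.11  7.99]
rotvec [ 0.002 -0.    -0.002]
```

```bash
python3 -m creep '0 0 -2.1 2.7 0 0 0; 0 0 -2.1 2.7 0 0 0;0 0.5 -2 2.6 0 0 0; 0 2 0 0 0 0 0;0 0 0 0 0 0 0'; python3 pose.py .4781 -.0762 .08 106.6
```

```text
time_s: 5.35
eef_pos: [0.4746, -0.0741, 0.1143]
eef_rot: [0.103, 0.7, 0.102, -0.699]
wrist_force: [0.0, 0.1, 0.0]
opening: 0.002
t 5.35 pos [ 0.4746 -0.0741  0.1143] F [0.02 0.13 0.05] op 0.002
axes x [ 0.001 -0.002 -1.   ] y [ 0.287 -0.958  0.002]
tool shift cm [ 3.44  0.29 -0.27]
rotvec [ 0.001 -0.001 -0.002]
```

Check the lid from a camera while correcting over the rocker.

```bash
python3 -m creep '0 1.2 0.3 -0.3 0 0 0; 0 1 0 0 0 0 0;0 0 0 0 0 0 0'; python3 pose.py .4781 -.0762 .065 106.6; python3 - <<'E'
from h import *
p,d=ctrl.camera('side');cv2.imwrite('pics/s3.png',cv2.resize(p[160:340,190:430],None,fx=3.3,fy=3.3,interpolation=cv2.INTER_CUBIC))
p,d=ctrl.camera('scene');cv2.imwrite('pics/a3.png',cv2.resize(p[110:290,220:420],None,fx=3.3,fy=3.3,interpolation=cv2.INTER_CUBIC))
E
```

```text
time_s: 5.72
eef_pos: [0.4799, -0.0769, 0.0914]
eef_rot: [0.103, 0.7, 0.101, -0.699]
wrist_force: [0.4, 0.2, 0.1]
opening: -0.001
t 5.725 pos [ 0.4799 -0.0769  0.0914] F [0.44 0.23 0.08] op -0.001
axes x [ 0.002 -0.003 -1.   ] y [ 0.286 -0.958  0.003]
tool shift cm [ 2.64 -0.12  0.15]
rotvec [ 0.001 -0.001 -0.003]
```

View pics/s3.png

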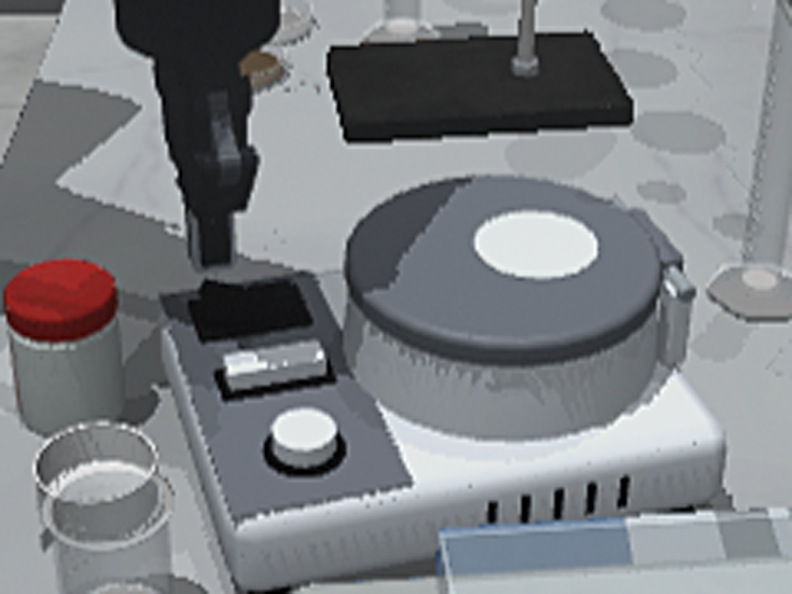

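View pics/a3.png

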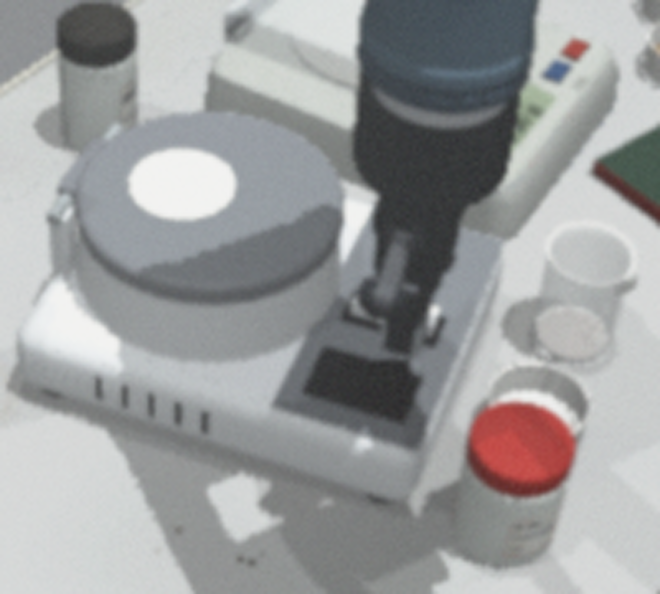

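```bash
python3 -m creep '0 0.9 -0.1 0.15 0 0 0; 0 0.6 0 0 0 0 0; 0 0.5 0 0 0 0 0'; python3 pose.py .4781 -.0762 .065 106.6
```

```text
time_s: 6.2
eef_pos: [0.479, -0.077, 0.072]
eef_rot: [0.104, 0.701, 0.101, -0.698]
wrist_force: [-3.6, -1.2, 4.0]
opening: 0.002
t 6.2 pos [ 0.479 -0.077  0.072] F [-3.59 -1.2   3.96] op 0.002
axes x [ 0.004 -0.004 -1.   ] y [ 0.287 -0.958  0.005]
tool shift cm [ 0.69 -0.1   0.07]
rotvec [ 0.001 -0.003 -0.005]
```

```bash
python3 -m creep '0 0.5 0 0 0 0 0; 0 0.3 0 0 0 0 0'; python3 pose.py .4781 -.0762 .065 106.6
```

```text
time_s: 6.45
eef_pos: [0.4789, -0.0773, 0.0653]
eef_rot: [0.104, 0.7, 0.101, -0.699]
wrist_force: [-16.0, 4.0, 42.5]
opening: -0.001
t 6.45 pos [ 0.4789 -0.0773  0.0653] F [-15.98   4.01  42.49] op -0.001
axes x [ 0.003 -0.004 -1.   ] y [ 0.287 -0.958  0.005]
tool shift cm [ 0.03 -0.13  0.05]
rotvec [ 0.001 -0.002 -0.005]
```

```bash
python3 -m creep '0 -1.5 0 0 0 0 0; 0 -2 0 0 0 -0.002 -0.005;0 0 0 0 0 0 0'; python3 pose.py .5293 -.1778 .10 106.6
```

```text
time_s: 6.82
eef_pos: [0.4797, -0.0771, 0.1011]
eef_rot: [0.103, 0.7, 0.102, -0.699]
wrist_force: [-0.3, 0.1, 0.2]
opening: 0.001
t 6.825 pos [ 0.4797 -0.0771  0.1011] F [-0.28  0.12  0.23] op 0.001
axes x [ 0.002  0.    -1.   ] y [ 0.287 -0.958  0.   ]
tool shift cm [ 0.11 11.07 -1.86]
rotvec [ 0.001 -0.002 -0.   ]
```

```bash
python3 -m creep '0 -0.5 3.7 -0.6 0 0 0; 0 0 3.7 -0.6 0 0 0; 0 0 3.4 -0.6 0 0 0; 0 0 0 0 0 0 0'; python3 pose.py .5293 -.1778 .08 106.6; python3 - <<'E'
from h import *
from pose import rot
for n in('side','scene','wrist'):
    p,d=ctrl.camera(n)
    p={'side':p[160:340,190:430],'scene':p[110:290,220:420],'wrist':p[60:260,160:400]}[n]
    cv2.imwrite(f'pics/{n}4.png',cv2.resize(p,None,fx=3,fy=3,interpolation=cv2.INTER_CUBIC))
E
```

```text
time_s: 7.32
eef_pos: [0.5281, -0.1765, 0.1018]
eef_rot: [0.102, 0.7, 0.104, -0.7]
wrist_force: [-0.8, -0.3, -0.7]
opening: -0.004
t 7.325 pos [ 0.5281 -0.1765  0.1018] F [-0.82 -0.27 -0.71] op -0.004
axes x [-0.     0.002 -1.   ] y [ 0.288 -0.958 -0.002]
tool shift cm [ 2.18  0.16 -0.08]
rotvec [ 0.002 -0.001  0.002]
```

View pics/side4.png

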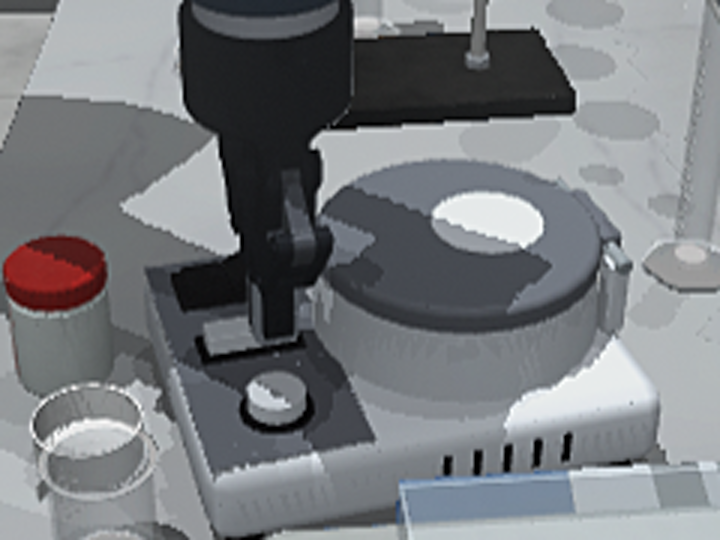

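View pics/scene4.png

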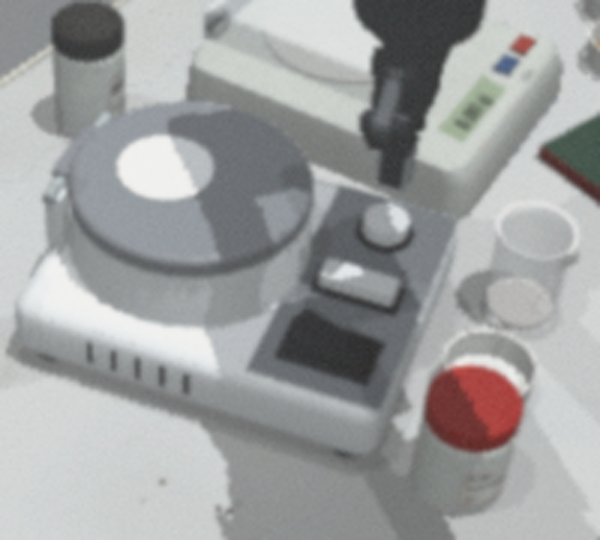

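View pics/wrist4.png

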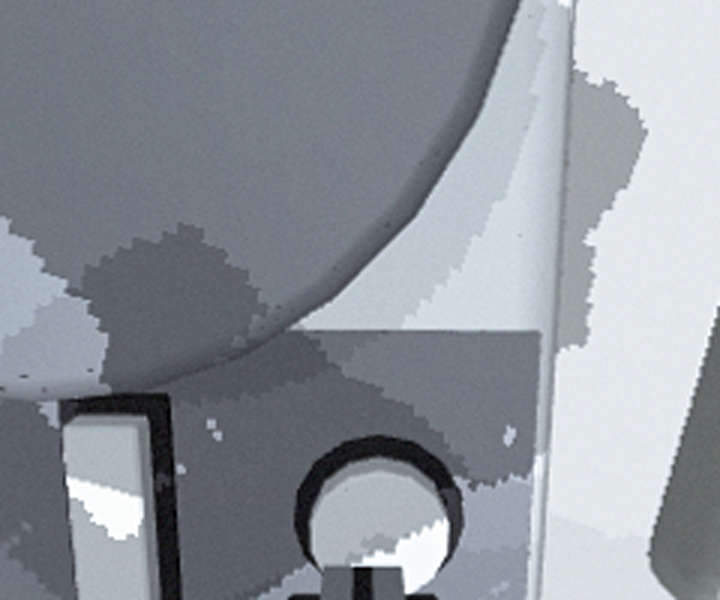

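```bash
python3 -m creep '0 1.4 0.2 -0.1 0 0 0; 0 1 0 0 0 0 0.002; 0 0.6 0 0 0 0 0; 0 0.3 0 0 0 0 0'; python3 pose.py .5293 -.1778 .0625 106.6
```

```text
time_s: 7.98
eef_pos: [0.527, -0.1727, 0.0655]
eef_rot: [-0.104, -0.698, -0.106, 0.7]
wrist_force: [-1.1, -1.3, 2.3]
opening: 0.001
t 7.975 pos [ 0.527  -0.1727  0.0655] F [-1.14 -1.33  2.33] op 0.001
axes x [-0.003  0.002 -1.   ] y [ 0.292 -0.956 -0.003]
tool shift cm [ 0.3   0.56 -0.07]
rotvec [0.007 0.002 0.003]
```

```bash
python3 -m creep '0 0.2 0.2 0 0 0 0; 0 0.3 0.1 0 0 0 0; 0 0.3 0 0 0 0 0'; python3 pose.py .5293 -.1778 .0625 106.6
```

```text
time_s: 8.35
eef_pos: [0.5279, -0.1745, 0.0624]
eef_rot: [-0.103, -0.698, -0.107, 0.701]
wrist_force: [-13.2, 6.2, 34.0]
opening: 0.001
t 8.35 pos [ 0.5279 -0.1745  0.0624] F [-13.23   6.21  34.03] op 0.001
axes x [-0.005  0.005 -1.   ] y [ 0.293 -0.956 -0.006]
tool shift cm [-0.01  0.36 -0.04]
rotvec [0.008 0.004 0.006]
```

```bash
python3 -m creep '0 0.2 0 0 0 0 0; 0 0.2 0 0 0 0 0'; python3 pose.py .5293 -.1778 .0625; python3 - <<'E'
from h import *
for n in('side','scene'):
    p,d=ctrl.camera(n)
    p={'side':p[160:360,180:430],'scene':p[110:290,220:420]}[n]
    cv2.imwrite(f'pics/{n}5.png',cv2.resize(p,None,fx=3,fy=3,interpolation=cv2.INTER_CUBIC))
o=ctrl.get_obs();print(o['eef_pos'],o['wrist_force'])
E
```

```text
time_s: 8.6
eef_pos: [0.5278, -0.1744, 0.0628]
eef_rot: [-0.103, -0.697, -0.107, 0.701]
wrist_force: [-6.7, 3.9, 16.3]
opening: -0.003
t 8.6 pos [ 0.5278 -0.1744  0.0628] F [-6.74  3.93 16.32] op -0.003
axes x [-0.006  0.005 -1.   ] y [ 0.294 -0.956 -0.006]
tool shift cm [ 0.03  0.37 -0.05]
[ 0.52780089 -0.17444622  0.06278591] [-7.46963642  4.19329972 17.87563351]
```

View pics/side5.png

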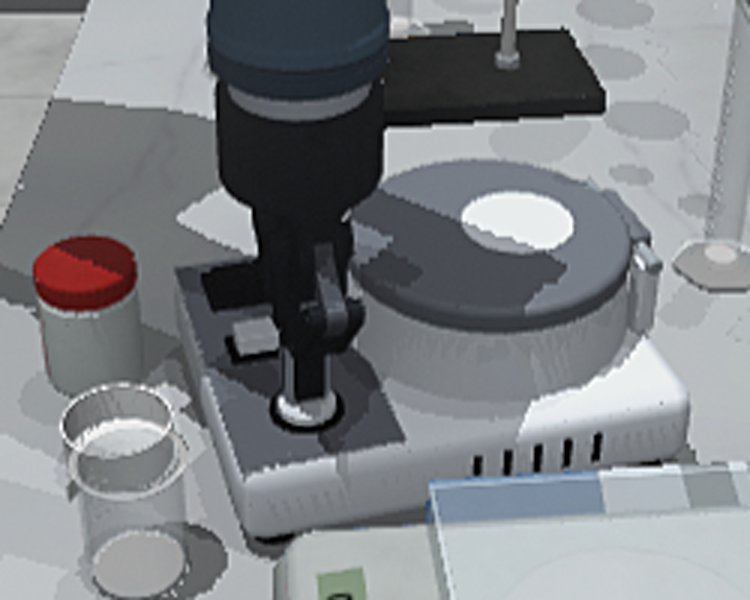

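View pics/scene5.png

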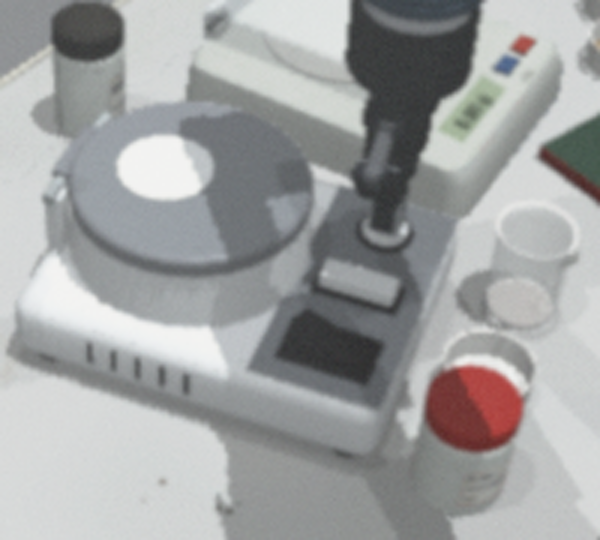

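Key fully down and held at about 17 N, lid shut, rocker near end down, long key untouched and up. The bystanders have not moved.

```bash
python3 -c "
from bench import ctrl
print(ctrl.hand_in())"
```

```text
the job is handed in; nothing more can be done
None
```

I did the job in the order asked and handed it in at about 8.7 s, with the round key still held down.

- **Lid:** I pushed it down with the closed fingertips until it stopped at a height of 109 mm with about 22 N. Later pictures from both the scene and side cameras show it flat on the bowl.
- **Rocker:** I pressed the near end down to a hard stop at 65 mm, against an expected 66 mm when on. The raised end no longer shows in the pictures. The force briefly reached about 42 N up and down (about 46 N in all). It came from the fingertips, not the gripper's body, but it is above the 40 N figure given for the body.
- **Round key:** It is held at its end stop, with the fingertips at 62.8 mm against a nominal 63 mm, and about 17 N on it (5 N is needed). The fingertips are about 4 mm off the key's centre, towards the long key, but still well clear of it.
- **Long key and bystanders:** The long key looks up in the last pictures, and I saw no change in the jar, tin or beaker.

One check disagreed: the scene and side cameras put the machine about 13 mm apart. I used the wrist camera's position, which lay between the two and matched the contact heights.

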